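# Stack three loaded stack-nest totes

### The arm

A 6-joint arm with a two-finger parallel gripper is mounted at the origin on a cart in front of the work surface, level with it; the furniture and walls round the work are solid. World frame = base frame: x ahead of the robot, y to its left, z up, the work surface at z = 0. Lengths are in m, angles in rad, forces in N, time in s.
With the tool pointing down it reaches from about 0.25 to 0.725 m from the base axis. Payload 4 kg.
Tool frame: the origin (TCP) lies on the centre line of the jaws, within the pads' length; the fingertips stand 19 mm ahead of it and the grasp point (between the pads) is the TCP; z points along the fingers, y is the line along which they close (so a half turn about z gives the same grasp; the last joint's range is limited). The gripper opens to 85 mm and grips with 20 to 120 N. Pads are 22 mm wide; open, the fingers measure 114 mm over their backs; the gripper's body (76 mm by 85 mm) begins 54 mm behind the grasp point. The pads swing forward as they close: fully open they stand 13 mm farther back than shut.
Start: joints at [1.342, 0.241, 0.005, 1.335, 0, 1.571], TCP at [0.113, 0.487, 0.25] pointing down, gripper open.
Joint ranges: [-2.72, 2.72], [-1.05, 1.87], [-1.09, 1.28], [-1.99, 2.15], [-1.42, 1.44], [-3.14, 3.14]. Speed limits (rad/s): [2.79, 2.79, 3.14, 3.14, 3.14, 3.14].

### API

Orientations are given as a unit quaternion [x, y, z, w].
In Python, from rig import ctrl, cams, ticket gives the robot as it stands.
- The arm moves only by the tool servo_tool, never from a script. Its argument "plan" is a list that holds one entry, the list of rows, each a list of 7 numbers: the turn, a rotation vector about the world's x, y, z scaled (see below), then the shift along the world's x, y, z scaled (see below), then the finger opening in mm, from 0 to 85.4. In form: [[[wx, wy, wz, dx, dy, dz, fingers], ...]]. A call has 1 to 12 rows; each row shifts and turns the commanded pose from where the row before left it; what a row does not reach is not made up. The controller multiplies each number of a shift by 50 cm and each number of a turn by 1.5 rad. A row lasts 1/10 s, in which the tool goes at most 50 mm and 8.59 degrees, less where a joint would pass 70% of its speed; a pose out of reach is approached as far as the arm can. A call with a number of a shift or a turn outside -1 to 1 is refused whole. A call with a gripper value outside its range is refused whole. The fingers move at their own pace and stop on an object; "grip_force" is the grip in N (left out, the last holds). Time passes only in rows, so rows that do not move let the fingers close. It gives the time, the measured TCP pose, the force, the opening and the grip force at its end, in the units of the state.
- ctrl.sense(): the state, without advancing time (a new reading comes with each control period).
- cams.grab_frame(name): name is "scene" or "side" or "wrist"; returns a dict with "image" (480x640x3 uint8, blue, green, red), "K" (3x3 intrinsics, pixels), "T" (4x4, takes a point from camera to world coordinates); the wrist camera has in their place "mount" (4x4, takes a point from camera to tool coordinates, whose origin is the TCP and whose axes are the flange's). Camera axes: x right, y down, z forward; pixel columns grow to the right and rows downward; lengths in m; the calibration is good to about 2 mm. The wrist camera is an equidistant fisheye: a pixel r from the principal point sees the ray r / f radians off the axis. A picture is of the moment at which its call begins: read the wrist's pose just before it. There is no depth.
- ticket.sign_off(): hands the job in; it is judged then, once.
The state is a dict: "time": time; "q": joint angles; "dq": joint speeds; "joint_torque": joint torques, N m; "position": TCP position; "tcp_rot": TCP orientation; "ft_force": force on the tool from outside, world axes, zero at the start; "wrist_torque": the same for the moment, N m; "gripper_width": finger opening in m; "gripper_force": force on a finger pad.
Only numpy, scipy, OpenCV 4.12 (cv2) and the standard library are available. Lean on these libraries where they do the work, as an engineer would, in place of code of your own. Each camera call takes 0.05 s, during which the arm holds its last target. There are 200 camera calls.

### The job

Stack the three loaded grey totes into one column where the tote of heavy steel nuts now stands, with the tote of pine blocks on it and the tote of furniture feet, which stick up above the rim, on top. Turn each tote end for end to the one beneath it (pull lips at alternate ends), so that its feet stand level on the ledges instead of dropping down inside onto the parts. Set the totes down without dropping them, spill nothing, and leave everything else on the bench where it is.

Things in the scene. Friction and masses are not known exactly. Their poses are not given: they have to be found in the camera images.
- tote_nuts_mid (a point): Grey open stack-nest tote, rim 162 x 66 mm (81 and 33 from the centre), 62 high; walls taper in below the rim, a straight band 14 high. A pull lip sticks out 12 more at one short end, the front. Holds three steel hexagon nuts, two with one on top, highest 35 above the underside; 0.37 kg in all. Point: centre of the tote, 31 above its underside; x along its length to the pull lip, y across, z up.
- tote_blocks_mid (a point): Same tote (162 x 66 x 62 mm). Turned end for end on another it stands on its ledges, 54 above it (with 4 play each way inside the rim); the same way round it sinks in and nests. Holds three pine blocks, two with one on top, highest 47 above the underside; 0.33 kg. Point: centre of the tote, 31 above its underside; x along its length to the pull lip, y across, z up.
- tote_legs_mid (a point): Same tote (162 x 66 x 62 mm). Holds two turned wooden furniture feet with brass ends, standing, 83 above the tote's underside, so 21 above its rim; 0.27 kg in all. Point: centre of the tote, 31 above its underside; x along its length to the pull lip, y across, z up.
- tote_nuts_lip (a point): Point on the pull lip (38 wide) of the tote of nuts, 91 mm ahead (+x) of the tote's middle, 59 above its underside: shows its front. The front end has a hollow pillar at each corner and a ledge between; the rear has one pillar in the middle and a ledge on either side; ledges lie 8 below the rim.
- tote_blocks_lip (a point): Point on the pull lip of the tote of pine blocks, 91 mm ahead (+x) of the tote's middle, 59 above its underside.
- tote_legs_lip (a point): Point on the pull lip of the tote of furniture feet, 91 mm ahead (+x) of the tote's middle, 59 above its underside.
- nut_1_mid (a point): Steel hexagon nut, 30 mm across the flats, 16 thick, loose in its tote; its centre.
- nut_2_mid (a point): Steel hexagon nut, 30 mm across the flats, 16 thick, loose in its tote; its centre.
- nut_3_mid (a point): Steel hexagon nut, 30 mm across the flats, 16 thick, loose in its tote; its centre.
- block_1_mid (a point): Pine offcut, 30 x 50 x 22 mm high, loose in its tote; its centre.
- block_2_mid (a point): Pine offcut, 30 x 50 x 22 mm high, loose in its tote; its centre.
- block_3_mid (a point): Pine offcut, 30 x 50 x 22 mm high, loose in its tote; its centre.
- leg_1_mid (a point): Turned furniture foot, 35 mm across at the base tapering to a brass end, 80 tall, standing loose in its tote; its centre.
- leg_2_mid (a point): Turned furniture foot, 35 mm across at the base tapering to a brass end, 80 tall, standing loose in its tote; its centre.
- glue_bottle_mid (a point): Bystander: glue bottle with a pointed blue nozzle, 54 mm across, 186 tall, loose; its centre at half height.
- paint_pot_mid (a point): Bystander: white screw-top paint pot with a coloured lid, 58 mm across, 62 tall, loose; its centre.
- filler_tube_mid (a point): Bystander: squeeze tube standing on its cap, 54 x 64 mm, 176 tall, loose; its centre at half height.
Not all that is in view belongs to the job. Leave any blue look-alike of the part that bears leg_1_mid alone.

How it is judged:
By the outcome, as a careful person would: the job done as asked, in the order asked, and still so for the second after the job is handed in, with the robot touching nothing.
It also fails if it takes over 69 s, if anything falls off the work surface, if the arm or the gripper's body presses on something with over 40 N, if the wrist force passes 120 N, or if a joint passes its speed limit or range.

## Working session

There is one attempt and no reset: what is moved stays moved. The work goes in short steps, Python scripts to look and compute and a tool call to move; the robot and the scene stay as the last step left them, time stands still between calls to the robot, and variables do not carry over. Pictures are saved under pics/ and viewed, at most 10 in all, crops included, and the job is handed in when it is done.

Besides the shell and the picture viewer there is one more tool, called after "Request:" by a JSON object that holds its "op" and its "data", one argument or row to a line. servo_tool: Moves the arm, as the interface text tells. Its arguments: {"type":"object","properties":{"plan":{"type":"array"},"grip_force":{"type":"number"}},"required":["plan"]}

```bash
mkdir -p pics
cat > h.py <<'E'
import numpy as np, cv2
from rig import ctrl, cams, ticket
def grab(n,f=None):
    d=cams.grab_frame(n)
    if f: cv2.imwrite('pics/'+f,d['image'])
    return d
def ray(d,u,v):
    K=d['K'];T=np.array(d['T']);r=T[:3,:3]@np.linalg.solve(K,[u,v,1]);return T[:3,3],r
def onz(d,u,v,z):
    o,r=ray(d,u,v);return o+r*(z-o[2])/r[2]
def proj(d,p):
    T=np.array(d['T']);c=T[:3,:3].T@(np.array(p)-T[:3,3]);q=d['K']@c;return q[:2]/q[2]
E
python3 - <<'E'
from h import *
import pickle
for n in('scene','side'):
    d=grab(n,n+'0.png');pickle.dump({k:d[k] for k in d},open(n+'.pkl','wb'));print(n,np.round(d['T'],3).tolist(),np.round(d['K'],1).tolist())
d=grab('wrist','w0.png');print(np.round(d['mount'],3).tolist(),{k:d[k] for k in d if k not in('image','mount')})
s=ctrl.sense();print(s)
E
```

```text
scene [[0.696, -0.508, 0.508, -0.061], [-0.718, -0.487, 0.497, -0.479], [-0.005, -0.71, -0.704, 0.881], [0.0, 0.0, 0.0, 1.0]] [[469.5, 0.0, 313.9], [0.0, 469.5, 235.4], [0.0, 0.0, 1.0]]
side [[-0.957, -0.162, 0.241, 0.119], [-0.29, 0.575, -0.765, 1.379], [-0.015, -0.802, -0.597, 1.109], [0.0, 0.0, 0.0, 1.0]] [[590.1, 0.0, 318.4], [0.0, 590.1, 236.6], [0.0, 0.0, 1.0]]
[[0.001, -0.962, -0.271, 0.068], [1.0, 0.001, 0.0, -0.0], [0.0, -0.271, 0.962, -0.124], [0.0, 0.0, 0.0, 1.0]] {'K': array([[371.64829954,   0.        , 327.5983313 ],
       [  0.        , 371.64829954, 240.66109466],
       [  0.        ,   0.        ,   1.        ]])}
{'time': 0.15, 'q': array([ 1.34205677e+00,  2.41277328e-01,  3.98290297e-03,  1.33521799e+00,
       -2.35871945e-05,  1.57080074e+00]), 'dq': array([ 1.05907753e-03, -2.50577983e-03,  4.47195034e-03, -4.27729955e-04,
       -7.81897173e-04,  1.43426665e-05]), 'joint_torque': array([-3.73215835e-04, -3.72634184e+01,  2.52638716e+01,  1.23480731e-02,
       -6.53031020e-05, -1.41746045e-05]), 'position': array([0.11327293, 0.48650829, 0.24957938]), 'tcp_rot': array([ 1.14122747e-01,  9.93466286e-01, -8.53782816e-04, -8.62018931e-05]), 'ft_force': array([-0.61665832, -0.19305677, -0.34138878]), 'wrist_torque': array([-0.0658337 , -0.00058651,  0.00537249]), 'gripper_force': 0.0, 'gripper_width': 0.0855991337469221}
```

View pics/scene0.png

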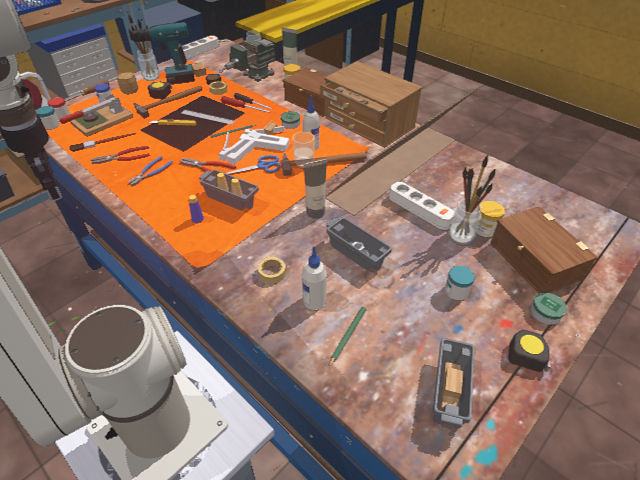

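View pics/side0.png

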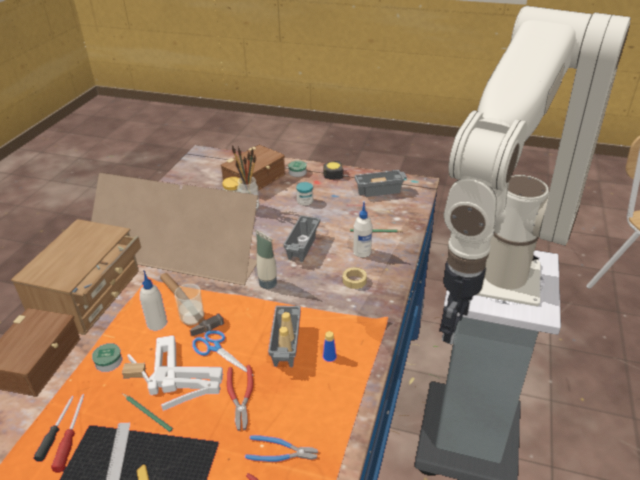

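The scene view shows the nuts tote at (358,243), the pine blocks tote at (454,380), the feet tote at (229,188) and a blue look-alike foot at (195,208), which I leave alone. Bystanders: glue bottle (313,280), tube (315,190) and pot (460,283). I'll check the totes in one close composite.

Run:
```python
from h import *
import pickle
S=pickle.load(open('scene.pkl','rb'));D=pickle.load(open('side.pkl','rb'))
def c(d,x,y,w,h): return cv2.resize(d['image'][y:y+h,x:x+w],(400,300),interpolation=cv2.INTER_CUBIC)
a=np.vstack([np.hstack([c(S,310,202,100,75),c(S,400,334,120,90)]),np.hstack([c(S,185,155,88,66),c(D,260,200,100,75)])])
cv2.imwrite('pics/comp.png',a)
for u,v in[(358,225),(454,360),(229,178)]:print(onz(S,u,v,.06))
```

```text
[0.63487919 0.04546051 0.06      ]
[ 0.47144677 -0.3385077   0.06      ]
[0.52992171 0.43510673 0.06      ]
```

View pics/comp.png

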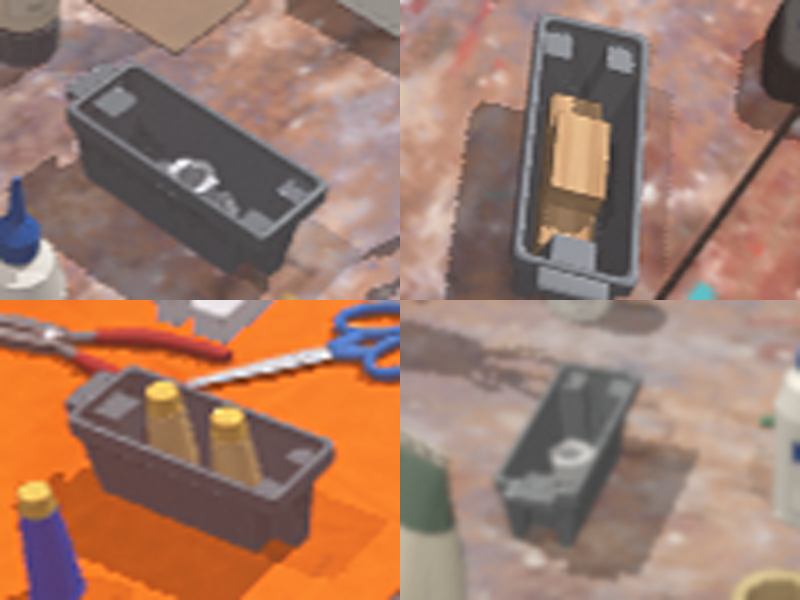

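```bash
cat > est.py <<'E'
from h import *
import pickle
S=pickle.load(open('scene.pkl','rb'))
C={'nuts':(310,202,4,[(128,62),(70,112),(262,240),(328,187)]),
'blocks':(400,334,10/3,[(237,283),(117,255),(140,17),(247,37)]),
'legs':(185,155,400/88,[(130,68),(72,115),(265,198),(333,150)])}
if __name__=='__main__':
 for n,(x,y,s,p) in C.items():
  w=np.array([onz(S,x+a/s,y+b/s,.061)[:2] for a,b in p])
  f=(w[0]+w[1])/2;r=(w[2]+w[3])/2;c=w.mean(0)
  print(n,c.round(3),'len',np.linalg.norm(f-r).round(3),'yaw',np.degrees(np.arctan2(*(f-r)[::-1])).round(1),'wid',np.linalg.norm(w[0]-w[1]).round(3),np.linalg.norm(w[2]-w[3]).round(3),'dist',np.linalg.norm(c).round(3))
E
python3 est.py
python3 - <<'E'
from h import *
import pickle
S=pickle.load(open('scene.pkl','rb'))
for n,u,v in [('glue',313,303),('tube',316,212),('blue',195,218),('pot',459,296),('pencil',348,335)]:print(n,onz(S,u,v,0).round(3))
E
```

```text
nuts [0.597 0.012] len 0.158 yaw 89.8 wid 0.06 0.061 dist 0.597
blocks [ 0.443 -0.36 ] len 0.156 yaw -151.4 wid 0.063 0.063 dist 0.571
legs [0.512 0.414] len 0.156 yaw 102.4 wid 0.056 0.058 dist 0.658
glue [ 0.412 -0.011  0.   ]
tube [0.645 0.203 0.   ]
blue [0.395 0.428 0.   ]
pot [ 0.665 -0.245  0.   ]
pencil [ 0.402 -0.128  0.   ]
```

Request:
{"op": "servo_tool", "data": {
  "plan": [
    [[0, 0, -0.067, 0.048, -0.051, 0.01, 85], [0, 0, -0.067, 0.048, -0.051, 0.01, 85], [0, 0, -0.067, 0.048, -0.051, 0.01, 85], [0, 0, -0.067, 0.048, -0.051, 0.01, 85], [0, 0, -0.067, 0.048, -0.051, 0.01, 85], [0, 0, -0.067, 0.048, -0.051, 0.01, 85], [0, 0, -0.067, 0.048, -0.051, 0.01, 85], [0, 0, -0.067, 0.048, -0.051, 0.01, 85], [0, 0, -0.067, 0.048, -0.051, 0.01, 85], [0, 0, -0.067, 0.048, -0.051, 0.01, 85], [0, 0, -0.067, 0.048, -0.051, 0.01, 85], [0, 0, -0.067, 0.048, -0.051, 0.01, 85]]
  ],
  "grip_force": 60
}}

```text
time: 1.35
position: [0.402, 0.1797, 0.3103]
tcp_rot: [0.659, 0.752, -0.0, -0.0]
ft_force: [0.0, 0.8, -0.4]
gripper_width: 0.0851
gripper_force: 0.0
```

Request:
{"op": "servo_tool", "data": {
  "plan": [
    [[0, 0, -0.067, 0.007, -0.09, 0, 85], [0, 0, -0.067, 0.007, -0.09, 0, 85], [0, 0, -0.067, 0.007, -0.09, 0, 85], [0, 0, -0.067, 0.007, -0.09, 0, 85], [0, 0, -0.067, 0.007, -0.09, 0, 85], [0, 0, -0.067, 0.007, -0.09, 0, 85], [0, 0, -0.067, 0.007, -0.09, -0.02, 85], [0, 0, -0.067, 0.007, -0.09, -0.03, 85], [0, 0, -0.067, 0.007, -0.09, -0.04, 85], [0, 0, -0.067, 0.007, -0.09, -0.04, 85], [0, 0, -0.067, 0.007, -0.09, -0.04, 85], [0, 0, -0.067, 0.007, -0.09, -0.04, 85]]
  ]
}}

```text
time: 2.55
position: [0.443, -0.3608, 0.2041]
tcp_rot: [0.969, 0.246, -0.0, -0.0]
ft_force: [0.8, -0.7, -0.0]
gripper_width: 0.0849
gripper_force: 0.0
```

```bash
cat >> h.py <<'E'
from scipy.spatial.transform import Rotation as R
def wproj(d,s,P):
    T=np.eye(4);T[:3,:3]=R.from_quat(s['tcp_rot']).as_matrix();T[:3,3]=s['position'];T=T@d['mount']
    c=(np.atleast_2d(P)-T[:3,3])@T[:3,:3];h=np.hypot(c[:,0],c[:,1]);a=np.arctan2(h,c[:,2]);k=d['K'][0,0]*a/h
    return c[:,:2]*k[:,None]+d['K'][:2,2]
def wray(s,d,u,v,z):
    T=np.eye(4);T[:3,:3]=R.from_quat(s['tcp_rot']).as_matrix();T[:3,3]=s['position'];T=T@d['mount']
    p=np.array([u,v])-d['K'][:2,2];r=np.hypot(*p);a=r/d['K'][0,0]
    q=T[:3,:3]@np.r_[p/r*np.sin(a),np.cos(a)];return T[:3,3]+q*(z-T[2,3])/q[2]
def rim(x,y,yaw,z=.062,L=.081,W=.033):
    c,s=np.cos(np.radians(yaw)),np.sin(np.radians(yaw))
    return np.array([[x+a*c-b*s,y+a*s+b*c,z] for a,b in[(L,W),(L,-W),(-L,-W),(-L,W),(L+.012,.019),(L+.012,-.019)]])
def wlook(f,x,y,yaw,z=.062):
    s=ctrl.sense();d=cams.grab_frame('wrist');p=wproj(d,s,rim(x,y,yaw,z));im=d['image'].copy()
    for i,q in enumerate(p): cv2.circle(im,tuple(int(t) for t in q),3,(0,0,255) if i<4 else (0,255,0),1)
    cv2.imwrite('pics/'+f,im);import pickle;pickle.dump((s,{k:d[k] for k in d}),open('pics/'+f+'.pkl','wb'));print(p.round(0).tolist())
E
python3 -c "
from h import *
wlook('w1.png',.443,-.36,-151.4)"
```

```text
[[367.0, 329.0], [286.0, 329.0], [279.0, 122.0], [372.0, 122.0], [349.0, 341.0], [303.0, 341.0]]
```

View pics/w1.png

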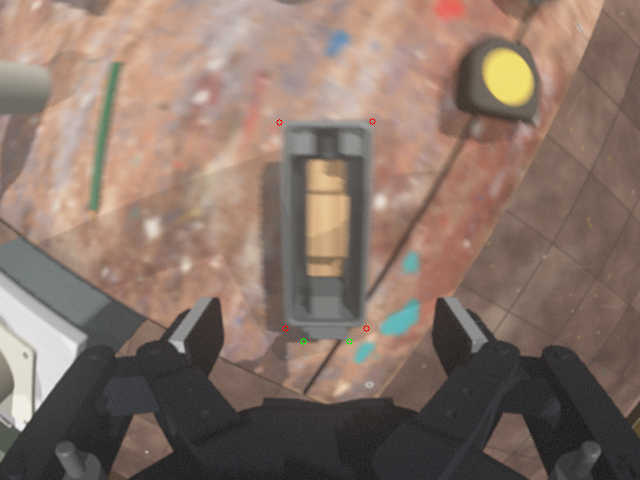

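The wrist view shows the rim almost exactly on the marks, with corners at about (281,124), (374,122), (363,326) and (290,323) and the lip at (326,336). The estimate is good to about 2 mm, so I'll descend.

```bash
cat > fit.py <<'E'
from h import *
import pickle
def fit(f,pts,z):  # pts: front-left, front-right, rear-right, rear-left pixels
    s,d=pickle.load(open('pics/'+f+'.pkl','rb'));w=np.array([wray(s,d,u,v,z)[:2] for u,v in pts])
    a=(w[0]+w[1])/2;b=(w[2]+w[3])/2
    print(w.mean(0).round(4),np.degrees(np.arctan2(*(a-b)[::-1])).round(2),'L',np.linalg.norm(a-b).round(4),'W',np.linalg.norm(w[0]-w[1]).round(4),np.linalg.norm(w[2]-w[3]).round(4),s['position'].round(4))
E
python3 -c "
from fit import *
fit('w1.png',[(363,326),(290,323),(281,124),(374,122)],.062)"
```

```text
[ 0.4448 -0.3599] -151.78 L 0.1573 W 0.0593 0.0659 [ 0.443  -0.3608  0.2041]
```

Request:
{"op": "servo_tool", "data": {
  "plan": [
    [[0, 0, 0, 0.003, 0.001, -0.042, 85], [0, 0, 0, 0, 0, -0.043, 85], [0, 0, 0, 0, 0, -0.043, 85], [0, 0, 0, 0, 0, -0.043, 85], [0, 0, 0, 0, 0, -0.043, 85], [0, 0, 0, 0, 0, -0.043, 85], [0, 0, 0, 0, 0, -0.041, 85], [0, 0, 0, 0, 0, 0, 50], [0, 0, 0, 0, 0, 0, 50], [0, 0, 0, 0, 0, 0, 50], [0, 0, 0, 0, 0, 0, 50], [0, 0, 0, 0, 0, 0, 50]]
  ],
  "grip_force": 45
}}

```text
time: 3.8
position: [0.4452, -0.3588, 0.0569]
tcp_rot: [0.969, 0.248, 0.0, 0.0]
ft_force: [-0.4, -0.1, -2.5]
gripper_width: 0.065
gripper_force: 51.2
```

Request:
{"op": "servo_tool", "data": {
  "plan": [
    [[0, 0, 0, 0, 0, 0.01, 50], [0, 0, 0, 0, 0, 0.02, 50], [0, 0, 0, 0, 0, 0.02, 50]]
  ]
}}

```text
time: 4.1
position: [0.445, -0.3586, 0.0823]
tcp_rot: [0.969, 0.248, 0.0, 0.0]
ft_force: [0.5, -0.2, -2.4]
gripper_width: 0.0649
gripper_force: 51.2
```

Request:
{"op": "servo_tool", "data": {
  "plan": [
    [[0, 0, 0, 0, 0, 0.02, 50], [0, 0, 0, 0, 0, 0.03, 50], [0, 0, 0, 0, 0, 0.03, 50], [0, 0, 0, 0, 0, 0.03, 50], [0, 0, 0.02, 0.005, 0.005, 0.03, 50], [0, 0, 0.04, 0.01, 0.01, 0.03, 50], [0, 0, 0.04, 0.02, 0.02, 0.03, 50], [0, 0, 0.04, 0.02, 0.02, 0.03, 50], [0, 0, 0.04, 0.02, 0.02, 0.03, 50], [0, 0, 0.04, 0.02, 0.02, 0.03, 50], [0, 0, 0.04, 0.02, 0.02, 0.03, 50], [0, 0, 0.04, 0.02, 0.02, 0.03, 50]]
  ]
}}

```text
time: 5.3
position: [0.5127, -0.2906, 0.258]
tcp_rot: [0.889, 0.459, 0.0, 0.0]
ft_force: [0.6, 0.6, -3.4]
gripper_width: 0.0652
gripper_force: 51.2
```

Request:
{"op": "servo_tool", "data": {
  "plan": [
    [[0, 0, 0.04, 0.02, 0.02, 0.03, 50], [0, 0, 0.04, 0.02, 0.02, 0.03, 50], [0, 0, 0.04, 0.02, 0.025, 0.03, 50], [0, 0, 0.04, 0.02, 0.025, 0.03, 50], [0, 0, 0.04, 0.02, 0.025, 0.015, 50], [0, 0, 0.04, 0.02, 0.025, 0, 50], [0, 0, 0.04, 0.02, 0.025, 0, 50], [0, 0, 0.04, 0.02, 0.025, 0, 50], [0, 0, 0.04, 0.01, 0.02, 0, 50], [0, 0, 0.04, 0, 0.01, 0, 50], [0, 0, 0.02, 0, 0, 0, 50], [0, 0, 0, 0, 0, 0, 50]]
  ]
}}

```text
time: 6.5
position: [0.5973, -0.1811, 0.3245]
tcp_rot: [0.704, 0.711, 0.0, 0.0]
ft_force: [0.5, -0.8, -2.7]
gripper_width: 0.0651
gripper_force: 51.2
```

```bash
python3 -c "
from h import *
wlook('w2.png',.597,.012,89.8)"
```

```text
[[299.0, -43.0], [361.0, -42.0], [360.0, 97.0], [295.0, 97.0], [312.0, -52.0], [348.0, -52.0]]
```

View pics/w2.png

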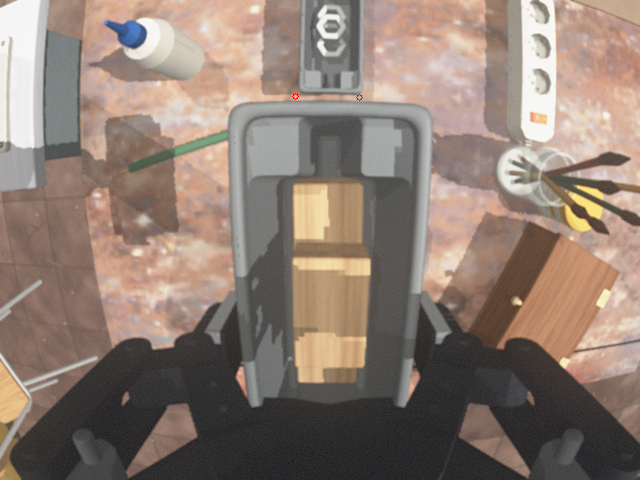

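The view shows the rear of the nuts tote at cols 301–361 with its rear edge at row ~94, and the blocks upright in the held tote. I'll zoom in on the nuts tote's rear.

```bash
python3 -c "
from h import *
import pickle
s,d=pickle.load(open('pics/w2.png.pkl','rb'))
cv2.imwrite('pics/z2.png',cv2.resize(d['image'][0:120,250:410],(800,600),interpolation=cv2.INTER_CUBIC))"
```

```text
(no output)
```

View pics/z2.png

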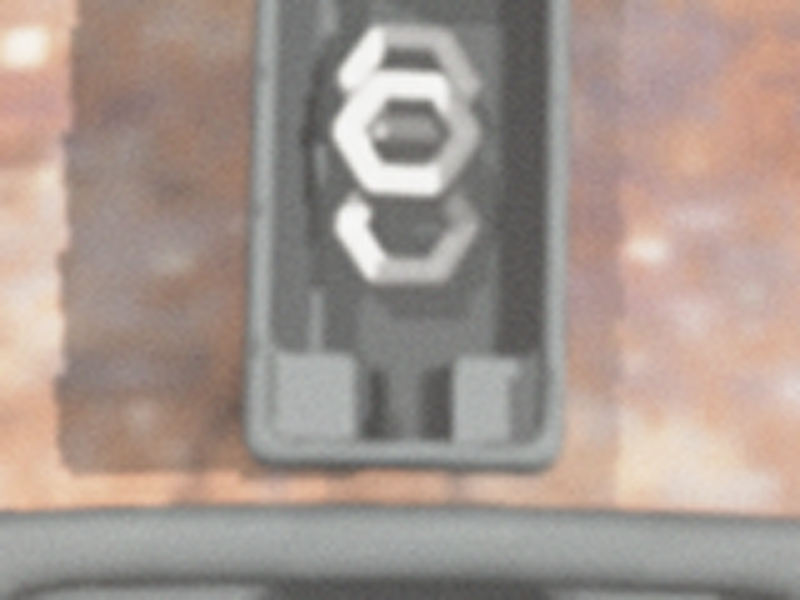

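```bash
python3 -c "
from h import *
import pickle
s,d=pickle.load(open('pics/w2.png.pkl','rb'))
print(s['position'],R.from_quat(s['tcp_rot']).as_matrix()[:2,1])
for p in[(299,93.2),(362.6,93.2),(301,0),(364.4,0)]:print(wray(s,d,*p,.062).round(4))
z=s['position'][2]+.005
print('held');
for p in[(229,125),(433,125),(331,102),(248,380),(409,380)]:print(wray(s,d,*p,z).round(4))
"
```

```text
[ 0.59726318 -0.18110182  0.32445661] [0.99995211 0.0097718 ]
[ 0.5675 -0.0654  0.062 ]
[ 0.6325 -0.0646  0.062 ]
[0.5679 0.0384 0.062 ]
[0.634  0.0396 0.062 ]
held
[ 0.5652 -0.1078  0.3295]
[ 0.6311 -0.1069  0.3295]
[ 0.598  -0.1009  0.3295]
[ 0.5662 -0.2044  0.3295]
[ 0.6306 -0.2038  0.3295]
```

Request:
{"op": "servo_tool", "data": {
  "plan": [
    [[0, 0, -0.003, 0.001, 0.015, 0, 50], [0, 0, -0.003, 0.001, 0.03, 0, 50], [0, 0, 0, 0.001, 0.04, -0.01, 50], [0, 0, 0, 0, 0.05, -0.02, 50], [0, 0, 0, 0, 0.05, -0.03, 50], [0, 0, 0, 0, 0.05, -0.03, 50], [0, 0, 0, 0, 0.05, -0.03, 50], [0, 0, 0, 0, 0.04, -0.03, 50], [0, 0, 0, 0, 0.035, -0.03, 50], [0, 0, 0, 0, 0.02, -0.03, 50], [0, 0, 0, 0, 0.01, -0.03, 50], [0, 0, 0, 0, 0.005, -0.03, 50]]
  ]
}}

```text
time: 7.75
position: [0.5985, 0.0185, 0.1884]
tcp_rot: [0.706, 0.708, 0.0, -0.0]
ft_force: [-0.2, 1.0, -3.6]
gripper_width: 0.065
gripper_force: 51.2
```

Request:
{"op": "servo_tool", "data": {
  "plan": [
    [[0, 0, 0, 0, 0, -0.03, 50], [0, 0, 0, 0, 0, -0.03, 50], [0, 0, 0, 0, 0, -0.03, 50], [0, 0, 0, 0, 0, -0.02, 50], [0, 0, 0, 0, 0, 0, 50], [0, 0, 0, 0, 0, 0, 50]]
  ]
}}

```text
time: 8.35
position: [0.599, 0.0169, 0.1342]
tcp_rot: [0.707, 0.708, 0.0, 0.0]
ft_force: [0.6, -0.4, -3.1]
gripper_width: 0.0645
gripper_force: 51.1
```

```bash
python3 -c "
from h import *
print(ctrl.sense()['position'])
a=grab('scene');b=grab('side')
z=ctrl.sense()['position'][2]
c=lambda d,x,y,w,h:cv2.resize(d['image'][y:y+h,x:x+w],(400,300),interpolation=cv2.INTER_CUBIC)
print(proj(a,[.6,.015,.06]),proj(b,[.6,.015,.06]))
cv2.imwrite('pics/c3.png',np.hstack([c(a,295,170,120,90),c(b,250,180,120,90)]))"
```

```text
[0.59896198 0.0168802  0.13415434]
[358.28248333 237.89722467] [302.0700325  229.78754922]
```

View pics/c3.png

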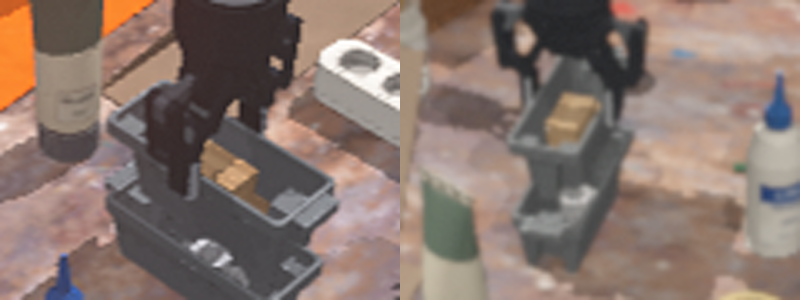

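The held tote hangs right above the nuts tote with its lip at the opposite end, aligned in both views. Lowering gently.

Request:
{"op": "servo_tool", "data": {
  "plan": [
    [[0, 0, 0, 0, 0, -0.01, 50], [0, 0, 0, 0, 0, -0.01, 50], [0, 0, 0, 0, 0, -0.01, 50], [0, 0, 0, 0, 0, -0.006, 50], [0, 0, 0, 0, 0, -0.003, 50], [0, 0, 0, 0, 0, -0.003, 50], [0, 0, 0, 0, 0, 0, 50]]
  ]
}}

```text
time: 9.15
position: [0.5988, 0.0164, 0.1126]
tcp_rot: [0.707, 0.707, -0.0, -0.0]
ft_force: [-0.1, 0.7, -3.5]
gripper_width: 0.0651
gripper_force: 51.2
```

Request:
{"op": "servo_tool", "data": {
  "plan": [
    [[0, 0, 0, 0, 0, -0.003, 50], [0, 0, 0, 0, 0, -0.002, 50], [0, 0, 0, 0, 0, 0, 50]]
  ]
}}

```text
time: 9.45
position: [0.5988, 0.0164, 0.1102]
tcp_rot: [0.707, 0.707, -0.0, -0.0]
ft_force: [-0.1, 0.3, -2.8]
gripper_width: 0.0652
gripper_force: 51.2
```

Request:
{"op": "servo_tool", "data": {
  "plan": [
    [[0, 0, 0, 0, 0, -0.002, 50], [0, 0, 0, 0, 0, -0.002, 50], [0, 0, 0, 0, 0, 0, 50]]
  ]
}}

```text
time: 9.75
position: [0.599, 0.0165, 0.109]
tcp_rot: [0.707, 0.707, 0.0, 0.0]
ft_force: [-1.4, -0.2, 2.7]
gripper_width: 0.0651
gripper_force: 51.7
```

Seated: the force swung to +2.7 N at the expected height. Releasing and rising.

Request:
{"op": "servo_tool", "data": {
  "plan": [
    [[0, 0, 0, 0, 0, 0, 70], [0, 0, 0, 0, 0, 0, 85], [0, 0, 0, 0, 0, 0, 85], [0, 0, 0, 0, 0, 0, 85], [0, 0, 0, 0, 0, 0.02, 85], [0, 0, 0, 0, 0, 0.04, 85], [0, 0, 0, 0, 0, 0.06, 85], [0, 0, 0, 0, 0, 0.06, 85], [0, 0, 0, 0, 0, 0.06, 85], [0, 0, 0, 0, 0, 0.06, 85], [0, 0, 0, 0, 0, 0.04, 85], [0, 0, 0, 0, 0, 0, 85]]
  ]
}}

```text
time: 10.95
position: [0.6006, 0.0165, 0.2831]
tcp_rot: [0.707, 0.707, 0.003, 0.003]
ft_force: [0.7, 0.4, -0.4]
gripper_width: 0.0849
gripper_force: 0.0
```

```bash
python3 -c "
from h import *
wlook('w4.png',.599,.0165,-90,.116)"
```

```text
[[361.0, 315.0], [286.0, 315.0], [281.0, 123.0], [366.0, 123.0], [345.0, 327.0], [302.0, 327.0]]
```

View pics/w4.png

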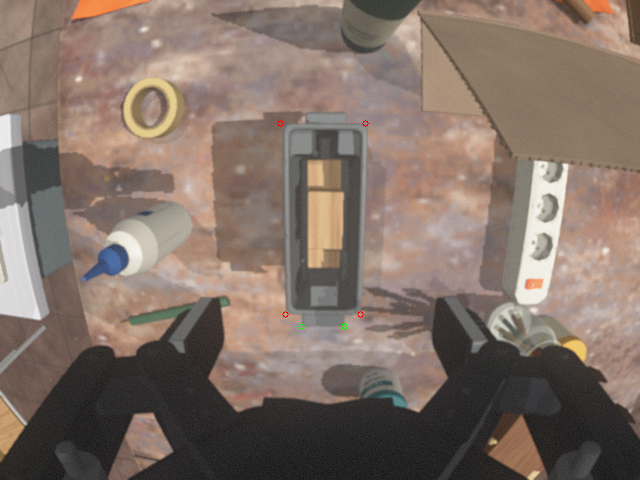

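The blocks tote stands squarely on the nuts tote with lips at opposite ends (rear corners (284,125)/(367,124), front (288,310)/(360,312)). Next I go to the feet tote.

```bash
python3 -c "
from fit import *
fit('w4.png',[(360.5,312),(287,311),(284,124),(367,123.5)],.116)
s=ctrl.sense();print(s['position'],s['tcp_rot'])"
```

```text
[0.6001 0.0178] -90.51 L 0.1583 W 0.0642 0.0642 [0.6006 0.0165 0.2831]
[0.59982969 0.01650448 0.28066423] [0.70674971 0.7074598  0.00169915 0.00160721]
```

Request:
{"op": "servo_tool", "data": {
  "plan": [
    [[0, 0, 0.012, -0.015, 0.05, 0, 85], [0, 0, 0.012, -0.015, 0.068, 0, 85], [0, 0, 0.012, -0.015, 0.068, 0, 85], [0, 0, 0.012, -0.015, 0.068, 0, 85], [0, 0, 0.012, -0.015, 0.068, 0, 85], [0, 0, 0.012, -0.015, 0.068, 0, 85], [0, 0, 0.012, -0.015, 0.068, 0, 85], [0, 0, 0.012, -0.015, 0.068, -0.02, 85], [0, 0, 0.012, -0.015, 0.068, -0.02, 85], [0, 0, 0.012, -0.015, 0.068, -0.02, 85], [0, 0, 0.012, -0.015, 0.068, -0.02, 85], [0, 0, 0.012, -0.01, 0.064, 0, 85]]
  ]
}}

```text
time: 12.2
position: [0.5094, 0.414, 0.2346]
tcp_rot: [0.626, 0.78, -0.003, -0.001]
ft_force: [0.2, -0.6, 0.3]
gripper_width: 0.0848
gripper_force: 0.0
```

Request:
{"op": "servo_tool", "data": {
  "plan": [
    [[0, 0, 0, 0, 0, 0, 85], [0, 0, 0, 0, 0, 0, 85]]
  ]
}}

```text
time: 12.4
position: [0.5104, 0.4136, 0.2364]
tcp_rot: [0.626, 0.78, -0.002, -0.0]
ft_force: [0.7, -0.3, -1.4]
gripper_width: 0.0852
gripper_force: 0.0
```

```bash
python3 -c "
from h import *
wlook('w5.png',.512,.414,102.4)
print(ctrl.sense()['position'],ctrl.sense()['tcp_rot'])"
```

```text
[[288.0, 123.0], [372.0, 123.0], [366.0, 311.0], [292.0, 310.0], [306.0, 108.0], [354.0, 108.0]]
[0.51097178 0.41285882 0.23698949] [ 6.26346941e-01  7.79543340e-01 -1.29928666e-03 -3.56775607e-05]
```

View pics/w5.png

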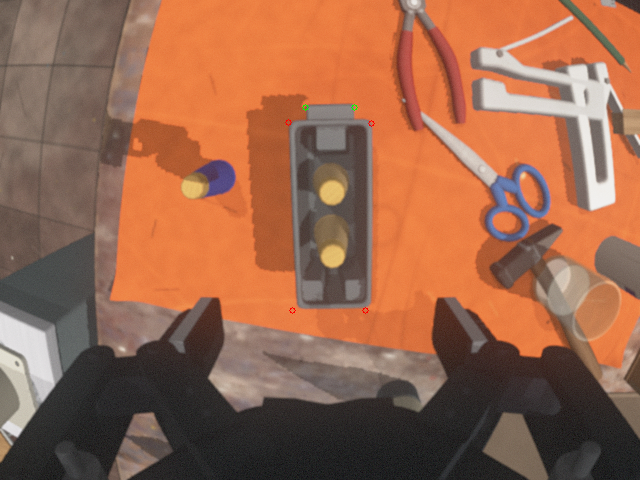

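The feet tote's rim corners are at about (290,122), (372,121), (370,307), (296,307), with the lip at the top. Both natural-wood feet stand upright. The blue foot at (208,180) is clear of the fingers.

```bash
python3 -c "
from fit import *
fit('w5.png',[(290,121.5),(372,121.5),(370.5,308),(295.5,308)],.063)"
```

```text
[0.5137 0.4164] 103.34 L 0.1601 W 0.0648 0.0667 [0.5104 0.4136 0.2364]
```

Request:
{"op": "servo_tool", "data": {
  "plan": [
    [[0, 0, 0.007, 0.005, 0.006, -0.03, 85], [0, 0, 0, 0, 0, -0.05, 85], [0, 0, 0, 0, 0, -0.05, 85], [0, 0, 0, 0, 0, -0.05, 85], [0, 0, 0, 0, 0, -0.05, 85], [0, 0, 0, 0, 0, -0.05, 85], [0, 0, 0, 0, 0, -0.05, 85], [0, 0, 0, 0, 0, -0.03, 85], [0, 0, 0, 0, 0, 0, 85], [0, 0, 0, 0, 0, 0, 85]]
  ]
}}

```text
time: 13.45
position: [0.5144, 0.4153, 0.0586]
tcp_rot: [0.623, 0.782, -0.0, 0.0]
ft_force: [0.7, 1.2, 0.3]
gripper_width: 0.0848
gripper_force: 0.0
```

Request:
{"op": "servo_tool", "data": {
  "plan": [
    [[0, 0, 0, 0, 0, -0.006, 85], [0, 0, 0, 0, 0, 0, 70], [0, 0, 0, 0, 0, 0, 60], [0, 0, 0, 0, 0, 0, 50], [0, 0, 0, 0, 0, 0, 50], [0, 0, 0, 0, 0, 0, 50]]
  ]
}}

```text
time: 14.05
position: [0.5144, 0.4168, 0.0566]
tcp_rot: [0.622, 0.783, 0.001, 0.0]
ft_force: [-1.3, -1.5, 5.5]
gripper_width: 0.065
gripper_force: 51.9
```

Request:
{"op": "servo_tool", "data": {
  "plan": [
    [[0, 0, 0, 0, 0, 0.006, 50], [0, 0, 0, 0, 0, 0.012, 50], [0, 0, 0, 0, 0, 0.016, 50]]
  ]
}}

```text
time: 14.35
position: [0.5131, 0.4159, 0.0714]
tcp_rot: [0.622, 0.783, -0.001, -0.0]
ft_force: [0.8, -0.6, -3.3]
gripper_width: 0.0653
gripper_force: 50.9
```

Request:
{"op": "servo_tool", "data": {
  "plan": [
    [[0, 0, 0, 0, 0, 0.024, 50], [0, 0, 0, 0, 0, 0.032, 50], [0, 0, 0, 0, 0, 0.036, 50], [0, 0, 0, 0, 0, 0.04, 50], [0, 0, 0, 0, 0, 0.04, 50], [0, 0, 0, 0, 0, 0.04, 50], [0, 0, 0, 0, 0, 0.04, 50], [0, 0, 0, 0, 0, 0.04, 50], [0, 0, -0.002, 0.001, -0.004, 0.04, 50], [0, 0, -0.004, 0.002, -0.01, 0.04, 50], [0, 0, -0.006, 0.003, -0.016, 0.036, 50], [0, 0, -0.007, 0.004, -0.022, 0.032, 50]]
  ]
}}

```text
time: 15.55
position: [0.5188, 0.3906, 0.2943]
tcp_rot: [0.633, 0.774, 0.001, 0.0]
ft_force: [0.4, 0.3, -3.0]
gripper_width: 0.0656
gripper_force: 50.9
```

Request:
{"op": "servo_tool", "data": {
  "plan": [
    [[0, 0, -0.008, 0.006, -0.026, 0.024, 50], [0, 0, -0.008, 0.007, -0.03, 0.016, 50], [0, 0, -0.008, 0.008, -0.034, 0.008, 50], [0, 0, -0.008, 0.008, -0.038, 0, 50], [0, 0, -0.008, 0.008, -0.04, 0, 50], [0, 0, -0.008, 0.008, -0.04, 0, 50], [0, 0, -0.008, 0.008, -0.04, 0, 50], [0, 0, -0.008, 0.008, -0.04, 0, 50], [0, 0, -0.008, 0.008, -0.04, 0, 50], [0, 0, -0.008, 0.008, -0.04, 0, 50], [0, 0, -0.008, 0.008, -0.04, 0, 50], [0, 0, -0.008, 0.008, -0.04, 0, 50]]
  ]
}}

```text
time: 16.75
position: [0.565, 0.1641, 0.3153]
tcp_rot: [0.688, 0.726, -0.001, -0.0]
ft_force: [-0.2, -0.1, -3.6]
gripper_width: 0.0653
gripper_force: 51.0
```

Request:
{"op": "servo_tool", "data": {
  "plan": [
    [[0, 0, -0.008, 0.008, -0.038, 0, 50], [0, 0, -0.008, 0.008, -0.038, 0, 50], [0, 0, -0.008, 0.008, -0.038, 0, 50], [0, 0, -0.008, 0.008, -0.036, 0, 50], [0, 0, -0.006, 0.008, -0.032, 0, 50], [0, 0, -0.003, 0.007, -0.028, 0, 50], [0, 0, 0, 0.006, -0.024, 0, 50], [0, 0, 0, 0.005, -0.02, -0.006, 50], [0, 0, 0, 0.004, -0.014, -0.012, 50], [0, 0, 0, 0.002, -0.008, -0.018, 50], [0, 0, 0, 0.001, -0.004, -0.022, 50], [0, 0, 0, 0, 0, -0.026, 50]]
  ]
}}

```text
time: 17.95
position: [0.5978, 0.0266, 0.2731]
tcp_rot: [0.709, 0.705, -0.0, -0.0]
ft_force: [0.1, 0.7, -3.1]
gripper_width: 0.0652
gripper_force: 51.0
```

Request:
{"op": "servo_tool", "data": {
  "plan": [
    [[0, 0, 0, 0, 0, -0.03, 50], [0, 0, 0, 0, 0, -0.03, 50], [0, 0, 0, 0, 0, -0.03, 50], [0, 0, 0, 0, 0, -0.03, 50], [0, 0, 0, 0, 0, -0.02, 50], [0, 0, 0, 0, 0, -0.01, 50], [0, 0, 0, 0, 0, 0, 50], [0, 0, 0, 0, 0, 0, 50]]
  ]
}}

```text
time: 18.75
position: [0.5982, 0.0266, 0.1998]
tcp_rot: [0.709, 0.705, 0.0, 0.0]
ft_force: [-1.2, 0.1, -3.0]
gripper_width: 0.0649
gripper_force: 50.9
```

```bash
python3 -c "
from h import *
s=ctrl.sense();print(s['position'],s['tcp_rot'])
a=grab('scene');b=grab('side')
c=lambda d,x,y,w,h:cv2.resize(d['image'][y:y+h,x:x+w],(400,400),interpolation=cv2.INTER_CUBIC)
cv2.imwrite('pics/c6.png',np.hstack([c(a,295,145,120,120),c(b,250,155,120,120)]))"
```

```text
[0.5982     0.02660108 0.19977235] [7.09332855e-01 7.04873554e-01 3.14676519e-04 2.73063776e-04]
```

View pics/c6.png

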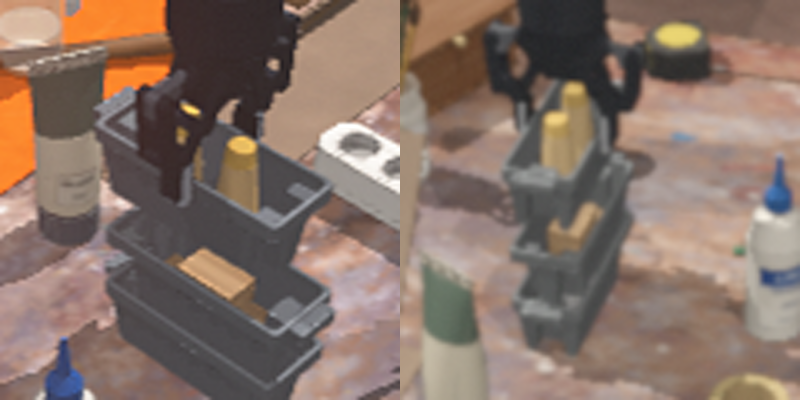

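Both views show the feet tote over the column with its lip opposite to the blocks tote's, about 10 mm too far in +y. Correcting that and lowering.

Request:
{"op": "servo_tool", "data": {
  "plan": [
    [[0, 0, 0, 0.002, -0.007, 0, 50], [0, 0, 0, 0.002, -0.007, -0.005, 50], [0, 0, 0, 0, -0.005, -0.01, 50], [0, 0, 0, 0, 0, -0.012, 50], [0, 0, 0, 0, 0, -0.012, 50], [0, 0, 0, 0, 0, -0.01, 50], [0, 0, 0, 0, 0, -0.006, 50], [0, 0, 0, 0, 0, 0, 50], [0, 0, 0, 0, 0, 0, 50]]
  ]
}}

```text
time: 19.75
position: [0.5999, 0.0171, 0.1718]
tcp_rot: [0.709, 0.705, 0.0, -0.0]
ft_force: [0.1, 0.1, -2.3]
gripper_width: 0.0652
gripper_force: 50.9
```

Request:
{"op": "servo_tool", "data": {
  "plan": [
    [[0, 0, 0, 0, 0, -0.005, 50], [0, 0, 0, 0, 0, -0.004, 50], [0, 0, 0, 0, 0, -0.003, 50], [0, 0, 0, 0, 0, 0, 50], [0, 0, 0, 0, 0, 0, 50]]
  ]
}}

```text
time: 20.25
position: [0.5999, 0.017, 0.1658]
tcp_rot: [0.709, 0.705, -0.0, -0.0]
ft_force: [0.5, -0.3, -2.7]
gripper_width: 0.065
gripper_force: 50.9
```

Request:
{"op": "servo_tool", "data": {
  "plan": [
    [[0, 0, 0, 0, 0, -0.003, 50], [0, 0, 0, 0, 0, -0.002, 50], [0, 0, 0, 0, 0, 0, 50], [0, 0, 0, 0, 0, 0, 50]]
  ]
}}

```text
time: 20.65
position: [0.5999, 0.017, 0.1633]
tcp_rot: [0.709, 0.705, -0.0, -0.0]
ft_force: [-0.2, -0.4, -2.2]
gripper_width: 0.065
gripper_force: 50.9
```

Request:
{"op": "servo_tool", "data": {
  "plan": [
    [[0, 0, 0, 0, 0, -0.002, 50], [0, 0, 0, 0, 0, 0, 50], [0, 0, 0, 0, 0, 0, 50]]
  ]
}}

```text
time: 20.95
position: [0.6001, 0.017, 0.1626]
tcp_rot: [0.709, 0.705, 0.0, 0.0]
ft_force: [0.6, -0.4, -0.5]
gripper_width: 0.065
gripper_force: 51.1
```

Request:
{"op": "servo_tool", "data": {
  "plan": [
    [[0, 0, 0, 0, 0, -0.002, 50], [0, 0, 0, 0, 0, -0.001, 50], [0, 0, 0, 0, 0, 0, 50]]
  ]
}}

```text
time: 21.25
position: [0.6001, 0.0169, 0.1625]
tcp_rot: [0.709, 0.705, 0.001, 0.001]
ft_force: [-3.0, 0.2, 5.7]
gripper_width: 0.0651
gripper_force: 51.9
```

Firmly seated (+5.7 N, height as expected). Releasing and rising.

Request:
{"op": "servo_tool", "data": {
  "plan": [
    [[0, 0, 0, 0, 0, 0.002, 50], [0, 0, 0, 0, 0, 0, 70], [0, 0, 0, 0, 0, 0, 85], [0, 0, 0, 0, 0, 0, 85], [0, 0, 0, 0, 0, 0, 85], [0, 0, 0, 0, 0, 0.02, 85], [0, 0, 0, 0, 0, 0.04, 85], [0, 0, 0, 0, 0, 0.05, 85], [0, 0, 0, 0, 0, 0.06, 85], [0, 0, 0, 0, 0, 0.06, 85], [0, 0, 0, 0, 0, 0.04, 85], [0, 0, 0, 0, 0, 0, 85]]
  ]
}}

```text
time: 22.45
position: [0.6016, 0.017, 0.3015]
tcp_rot: [0.709, 0.705, 0.003, 0.003]
ft_force: [0.2, 0.9, -0.6]
gripper_width: 0.0849
gripper_force: 0.0
```

Request:
{"op": "servo_tool", "data": {
  "plan": [
    [[0, 0, 0, 0, 0, 0, 85], [0, 0, 0, 0, 0, 0, 85], [0, 0, 0, 0, 0, 0, 85]]
  ]
}}

```text
time: 22.75
position: [0.5992, 0.017, 0.2952]
tcp_rot: [0.709, 0.705, -0.001, -0.001]
ft_force: [0.4, 0.0, 0.5]
gripper_width: 0.0849
gripper_force: 0.0
```

Run:
```python
from h import *
import pickle
s=ctrl.sense();d=grab('wrist');print(s['position'],s['ft_force'])
# numeric check (no viewing): compare edges along predicted rim lines at z=.170, vs shifts/heights
g=cv2.cvtColor(d['image'],cv2.COLOR_BGR2GRAY).astype(np.float32);G=cv2.magnitude(cv2.Sobel(g,5,1,0),cv2.Sobel(g,5,0,1))
best=[]
for z in(.154,.162,.170):
 for dx in np.arange(-.006,.0061,.001):
  for dy in np.arange(-.008,.0081,.001):
   for yw in(88,89,90,91):
    c=rim(.6+dx,.017+dy,yw,z)[:4];P=np.vstack([np.linspace(c[i],c[(i+1)%4],60) for i in range(4)])
    q=wproj(d,s,P).round().astype(int);ok=(q[:,1]>=0)&(q[:,1]<480)&(q[:,0]>=0)&(q[:,0]<640)
    best.append((G[q[ok,1],q[ok,0]].mean(),z,dx.round(3),dy.round(3),yw))
best.sort(reverse=True)
for b in best[:6]:print(b)
# bystanders unchanged: difference of side/scene images
for n in('scene','side'):
    o=pickle.load(open(n+'.pkl','rb'))['image'];m=cv2.absdiff(o,grab(n)['image']).max(2)>50
    k,_,st,_=cv2.connectedComponentsWithStats(cv2.morphologyEx(m.astype(np.uint8),cv2.MORPH_OPEN,np.ones((3,3))))
    print(n,[t.tolist() for t in st[1:] if t[4]>25])
```

```text
[0.59921566 0.01695354 0.29520043] [0.41845259 0.01889744 0.45468109]
(np.float32(103.43535), 0.154, np.float64(-0.002), np.float64(-0.003), 90)
(np.float32(103.1927), 0.154, np.float64(-0.001), np.float64(-0.003), 90)
(np.float32(103.116745), 0.154, np.float64(-0.002), np.float64(-0.003), 91)
(np.float32(99.271225), 0.154, np.float64(-0.002), np.float64(-0.004), 90)
(np.float32(98.76385), 0.154, np.float64(-0.001), np.float64(-0.004), 90)
(np.float32(98.11607), 0.154, np.float64(-0.001), np.float64(-0.003), 89)
scene [[0, 0, 18, 20, 258], [57, 0, 126, 63, 5082], [229, 0, 184, 73, 5338], [173, 5, 25, 17, 236], [171, 23, 14, 4, 50], [183, 35, 55, 39, 1418], [112, 45, 22, 19, 167], [0, 55, 17, 19, 253], [374, 59, 8, 15, 115], [158, 64, 7, 6, 36], [53, 71, 13, 37, 320], [0, 71, 166, 330, 17275], [119, 73, 14, 6, 75], [175, 72, 46, 13, 290], [339, 72, 54, 87, 2609], [0, 81, 18, 29, 249], [96, 84, 12, 5, 47], [0, 111, 49, 49, 1007], [387, 111, 7, 22, 111], [86, 119, 8, 4, 27], [5, 133, 24, 21, 322], [346, 161, 9, 12, 79], [196, 170, 63, 53, 2205], [331, 186, 26, 20, 240], [358, 194, 15, 1
[... 535 characters left out ...]
67, 34, 12, 8, 55], [282, 79, 29, 30, 680], [287, 112, 19, 4, 59], [273, 117, 52, 50, 1253], [559, 140, 16, 11, 158], [506, 145, 24, 37, 399], [357, 172, 59, 27, 1050], [445, 177, 37, 47, 775], [518, 177, 17, 19, 253], [295, 187, 12, 10, 73], [313, 189, 6, 9, 44], [508, 193, 8, 6, 37], [284, 200, 20, 14, 186], [305, 206, 14, 12, 123], [455, 207, 13, 7, 66], [471, 211, 9, 6, 40], [459, 219, 23, 16, 233], [283, 220, 13, 15, 129], [501, 223, 34, 19, 523], [449, 231, 7, 18, 75], [298, 235, 11, 8, 73], [485, 234, 6, 7, 28], [322, 238, 32, 36, 758], [457, 239, 31, 15, 327], [505, 245, 26, 8, 143], [439, 254, 48, 90, 2323], [483, 280, 51, 21, 379], [474, 297, 86, 28, 578], [268, 306, 50, 73, 2681]]
```

Run:
```python
from h import *
import pickle
def run(s,d,x0,y0,yw0,zs):
 g=cv2.cvtColor(d['image'],cv2.COLOR_BGR2GRAY).astype(np.float32);G=cv2.magnitude(cv2.Sobel(g,5,1,0),cv2.Sobel(g,5,0,1))
 for z in zs:
  b=[]
  for dx in np.arange(-.005,.0051,.001):
   for dy in np.arange(-.007,.0071,.001):
    for yw in(-1,0,1):
     c=rim(x0+dx,y0+dy,yw0+yw,z)[:4];P=np.vstack([np.linspace(c[i],c[(i+1)%4],60) for i in range(4)])
     q=wproj(d,s,P).round().astype(int);b.append((float(G[q[:,1].clip(0,479),q[:,0].clip(0,639)].mean()),float(dx.round(3)),float(dy.round(3)),yw))
  print(round(z,3),max(b))
s,d=pickle.load(open('pics/w4.png.pkl','rb'));run(s,d,.6,.0175,-90,np.arange(.092,.125,.004))
print();s=ctrl.sense();d=grab('wrist');run(s,d,.6,.017,90,np.arange(.138,.179,.004))
```

```text
0.092 (102.10853576660156, -0.002, -0.007, -1)
0.096 (109.18968200683594, -0.002, -0.005, -1)
0.1 (97.11738586425781, -0.003, -0.004, 0)
0.104 (87.8427963256836, -0.003, -0.002, -1)
0.108 (85.880615234375, -0.004, 0.0, -1)
0.112 (76.1005859375, -0.004, 0.002, -1)
0.116 (73.76335906982422, -0.005, 0.004, -1)
0.12 (79.40444946289062, -0.005, 0.006, -1)
0.124 (70.05050659179688, -0.005, 0.007, -1)

0.138 (83.85542297363281, 0.002, -0.002, 0)
0.142 (89.46650695800781, -0.001, -0.004, 0)
0.146 (100.31258392333984, -0.001, -0.003, 0)
0.15 (100.19216918945312, -0.001, -0.005, 0)
0.154 (105.9604721069336, -0.002, -0.003, 1)
0.158 (95.54768371582031, -0.002, -0.005, 1)
0.162 (92.98806762695312, -0.002, -0.003, 1)
0.166 (73.72160339355469, 0.005, 0.0, 1)
0.17 (75.00386047363281, -0.004, 0.002, 0)
0.174 (73.7352066040039, -0.004, 0.004, 0)
0.178 (65.9881820678711, -0.005, -0.004, 0)
```

The edge fit puts the top tote about 54–58 mm above the second one after the same bias, which agrees with the contact height. The gripper is clear, so I'm handing in.

```bash
python3 -c "
from rig import ticket
print(ticket.sign_off())"
```

```text
the job is handed in; nothing more can be done
None
```

The three totes are stacked where the nuts tote stood: nuts, then blocks, then feet, with pull lips at alternate ends. I handed the job in at about 23 s; no verdict came back. The final check was contact force, height and an edge fit, because I had used all ten pictures by then.

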